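# Snap-test a kick-start return spring

### The job

Snap-test the kick-start return spring on the flat test jig: swing the steel arm by its black upright handle, against its spring and towards the push-button, until the sear catches and the arm stays back by itself when you let go. Then press the jig's round push-button (the trigger) down so that the arm snaps back to its rest buffer, and let the button come up again.

Things in the scene. Friction and masses are not known exactly. Their poses are not given: they have to be found in the camera images.
- jig: Fixed jig: grey steel plate 250 x 250 x 12 mm on the bench. Origin on the bench, 25 mm from the plate's centre towards its +x edge; z up. The arm's vertical hinge is at x = +70, y = 0 mm here, with a coil spring and nut up to 103 mm. Two block stops with rubber pads (68 mm high), 68 mm from the hinge, bound the arm's swing.
- striker (a joint): Angle of the sprung steel arm, rad: 0 at the rest buffer, growing counter-clockwise seen from above; at 0 it points 145 degrees counter-clockwise from the jig's +x axis. Bar 22 mm wide, 145 mm long from the hinge, top 64 mm above the bench. The sear catches once past 1.05; end stop at 1.28: turn it to 1.15 to 1.2, let go, and it settles at 1.04 and stays.
- handle (a point): Centre of the arm's upright black cylindrical handle, 16 mm in diameter, from 64 to 115 mm above the bench (point at 89.5 mm), 130 mm from the hinge axis; it swings with the arm. The spring pushes back with about 1.6 N here at rest and 4 N cocked, plus 1 to 2 N where the arm rides over the sear's ramp (0.7 to 1.05 rad).
- trigger: The trigger: round steel push-button, 34 mm in diameter, on a stem near the plate's corner, carrying the sear tooth. Origin at the centre of its flat top, 85 mm above the bench when up, 205 mm from the hinge axis, in the direction the caught arm points. 12 mm of downward travel to a hard stop, spring 2 N at first, 4 N at the bottom; the arm is freed before 10 mm. It springs up when let go.

How it is judged (in metres and radians):
On the way, in this order (a step that is already met when the one before it is completed fails the run):
1. the arm is caught by the sear: it stays back (beyond 0.95 rad) with the robot touching nothing of the jig (value of joint striker above 0.95 rad and contact force between each of the fingers, the arm and jig below 0.2 N), for 0.3 s.
2. the robot presses the trigger at least 5 mm down (z of trigger in the frame of jig below 0.08 m and contact force between any of the fingers, the arm and trigger above 0.5 N).
At the end, for the whole second after the job is handed in: The arm is back at its rest buffer (joint below 0.1 rad) and still, and the trigger is up again (within 3 mm of its top position) (value of joint striker below 0.1 rad and velocity of joint striker between -0.1 and 0.1 rad/s and z of trigger in the frame of jig above 0.082 m); the robot touches nothing.
It also fails if it takes over 42 s, if anything falls off the work surface, if the arm or the gripper's body presses on something with over 40 N, if the wrist force passes 120 N, or if a joint passes its speed limit or range.

### The arm

A 6-joint arm with a two-finger parallel gripper is mounted at the origin on the work surface. World frame = base frame: x ahead of the robot, y to its left, z up, the work surface at z = 0. Lengths are in mm, angles in rad, forces in N, time in s.
With the tool pointing down it reaches from about 275 to 750 mm from the base axis. Payload 10.2 kg.
Tool frame: the origin (TCP) lies between the finger pads; the fingertips stand 11 mm ahead of it and the grasp point (between the pads) lies 8 mm behind it; z points along the fingers, y is the line along which they close (so a half turn about z gives the same grasp; the last joint's range is limited). The gripper opens to 85 mm and grips with 20 to 120 N. Pads are 22 mm wide; open, the fingers measure 114 mm over their backs; the gripper's body (76 mm by 85 mm) begins 54 mm behind the grasp point. The pads swing forward as they close: fully open they stand 13 mm farther back than shut.
Start: joints at [-1.528, 0.313, 1.498, -0, 1.331, -0.223], TCP at [137.894, -506.573, 242.294] pointing down, gripper open.
Joint ranges: [-2.94, 2.94], [-0.97, 2.17], [0.19, 2.56], [-1.23, 4.37], [0.02, 3.11], [-2.88, 2.88]. Speed limits (rad/s): [2.39, 2.39, 3.01, 3.14, 3.14, 3.14].

### API

Orientations are given as a unit quaternion [w, x, y, z].
In Python, from rig import sense, eyes, finish_job gives the robot as it stands.
- The arm moves only by the shell command python3 -m jog 'ROWS' [FORCE]. ROWS is JSON, a list of rows, each a list of 7 numbers: the shift along the tool's x, y, z in m, then the turn, a rotation vector about the tool's x, y, z in rad, then the finger opening in m, from 0 to 0.0854. In form: [[dx, dy, dz, rx, ry, rz, gripper], ...]. A call has 1 to 5 rows; each row shifts and turns the commanded pose from where the row before left it, along the tool's axes as they then stand; what a row does not reach is not made up. A row lasts 1/10 s, in which the tool goes at most 50 mm and 8.59 degrees, less where a joint would pass 70% of its speed; a pose out of reach is approached as far as the arm can. A call is refused whole if a number of a shift passes 0.05 or a number of a turn 0.15, either way. A call with a gripper value outside its range is refused whole. The fingers move at their own pace and stop on an object; FORCE is the grip in N (left out, the last holds). Time passes only in rows, so rows that do not move let the fingers close. It gives the time, the measured TCP pose, the force, the opening and the grip force at its end, in the units of the state.
- sense(): the state, without advancing time (a new reading comes with each control period).
- eyes.capture(name): name is "scene" or "top" or "wrist"; returns the picture (480x640x3 uint8, red, green, blue); there is no depth.
- eyes.calibration(name): a dict with "fx", "fy", "cx", "cy" (pixels), "cam_to_world" (4x4, takes a point from camera to world coordinates); the wrist camera has in their place "mount" (4x4, takes a point from camera to tool coordinates, whose origin is the TCP and whose axes are the flange's). Camera axes: x right, y down, z forward; pixel columns grow to the right and rows downward; lengths in mm; the calibration is good to about 2 mm. A picture is of the moment at which its call begins: read the wrist's pose just before it. calibration takes no time and is no camera call.
- finish_job(): hands the job in; it is judged then, once.
The state is a dict: "time_s": time; "joints": joint angles; "dq": joint speeds; "tau": joint torques, N m; "eef_pos": TCP position; "ee_rot": TCP orientation; "force": force on the tool from outside, world axes, zero at the start; "wrist_torque": the same for the moment, N m; "grip_width": opening from 0.0 (shut) to 1.0 (fully open); "grip_force": force on a finger pad.
Only numpy, scipy, OpenCV 4.12 (cv2) and the standard library are available. Lean on these libraries where they do the work, as an engineer would, in place of code of your own. Each camera call takes 0.05 s, during which the arm holds its last target. There are 200 camera calls.

## Working session

There is one attempt and no reset: what is moved stays moved. The work goes in short steps, Python scripts to look and compute and a shell command to move; the robot and the scene stay as the last step left them, time stands still between calls to the robot, and variables do not carry over. Pictures are saved under pics/ and viewed, at most 10 in all, crops included, and the job is handed in when it is done.

```bash
ls; mkdir -p pics; python3 - <<'E'
from rig import sense, eyes
import cv2
s=sense();print(s)
for n in("top","scene"):
    cv2.imwrite(f"pics/{n}0.png",eyes.capture(n)[:,:,::-1]);print(eyes.calibration(n))
print(eyes.calibration("wrist"))
E
```

```text
pics
{'time_s': 0.0, 'joints': array([-1.52842343e+00,  3.13484229e-01,  1.49847167e+00, -1.78692821e-05,
        1.33096459e+00, -2.23411698e-01]), 'dq': array([ 8.10990367e-05, -2.10313231e-03, -9.55121798e-05,  7.49253372e-04,
        9.79115524e-04,  8.26991260e-04]), 'tau': array([-5.68370558e-05, -4.12265646e+01, -2.59738773e+01, -2.24227683e-04,
        4.15655828e-03, -1.57890111e-05]), 'eef_pos': array([ 137.86726912, -506.31844266,  241.70452282]), 'ee_rot': array([-6.61987781e-04,  9.91182306e-01,  1.32503569e-01,  5.13737640e-05]), 'force': array([0.19535068, 0.68424352, 0.17399336]), 'wrist_torque': array([-0.00942801,  0.04474342,  0.01768436]), 'grip_force': 0.0, 'grip_width': 0.9970602597455078}
{'fx': 603.6855868674512, 'fy': 603.6855868674512, 'cx': 312.37583233458935, 'cy': 226.2060714279075, 'cam_to_world': array([[ 4.68422258e-03, -9.93123095e-01,  1.16981095e-01,
         4.98168127e+02],
       [-9.99827599e-01, -6.75321157e-03, -1.72964303e-02,
         1.33443831e+01],
       [ 1.79674825e-02, -1.16879907e-01, -9.92983513e-01,
         7.98132746e+02],
      
[... 297 characters left out ...]
93036029e-01,  6.15320660e-02, -1.00465170e-01,
         8.14389196e+01],
       [ 4.50757130e-03, -8.71985134e-01, -4.89511601e-01,
         4.09244239e+02],
       [ 0.00000000e+00,  0.00000000e+00,  0.00000000e+00,
         1.00000000e+00]])}
{'fx': 416.89149581913165, 'fy': 416.89149581913165, 'cx': 316.84269652150647, 'cy': 238.7319885890444, 'mount': array([[-1.10565752e-04, -9.57640357e-01, -2.87966898e-01,
         7.30018056e+01],
       [ 9.99999329e-01, -4.37848417e-04,  1.07212197e-03,
        -9.14194843e-01],
       [-1.15279311e-03, -2.87966586e-01,  9.57639763e-01,
        -1.32425439e+02],
       [ 0.00000000e+00,  0.00000000e+00,  0.00000000e+00,
         1.00000000e+00]])}
```

View pics/top0.png

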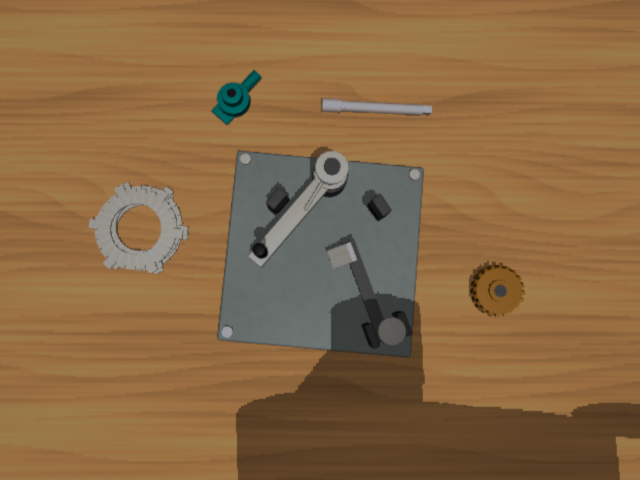

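View pics/scene0.png

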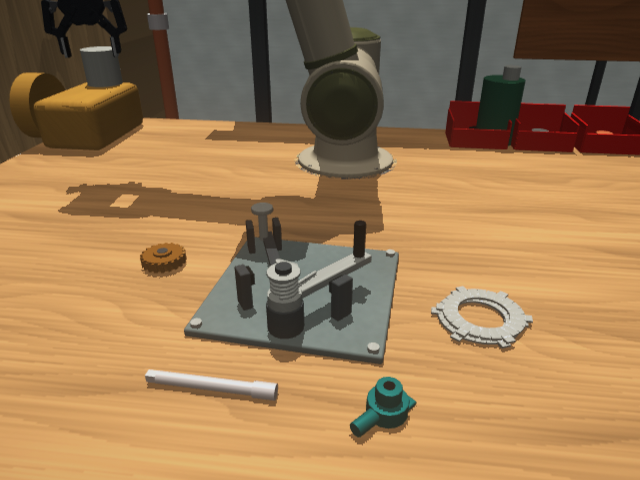

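Top view: nut at (332,167), black handle at (260,250), button at (392,331). Scene view: handle at about (360,238), button at (262,208). Next I turn these into positions.

```bash
cat > h.py <<'E'
import numpy as np
from rig import sense, eyes
def ray(cal,T,u,v,z):
    d=T[:3,:3]@[(u-cal['cx'])/cal['fx'],(v-cal['cy'])/cal['fy'],1]; o=T[:3,3]
    return o+d*(z-o[2])/d[2]
def top(u,v,z):
    c=eyes.calibration("top"); return ray(c,c['cam_to_world'],u,v,z)
E
python3 - <<'E'
from h import *
import cv2
im=eyes.capture("top");
m=(im.max(2)<30).astype('uint8');m[:, :230]=0
n,l,st,ce=cv2.connectedComponentsWithStats(m)
for s,c in zip(st[1:],ce[1:]):
    if s[4]>60: print(s,c)
H=top(332,167,103);P=top(260,250,115);T=top(392,331,85)
print(H,P,T)
for A,z in((P,0),(T,0)):
    d=(A-H)[:2];print(np.linalg.norm(d),np.degrees(np.arctan2(d[1],d[0])))
E
```

```text
[268 196  21  18 123] [279.56910569 205.38211382]
[368 201  16  19 131] [374.47328244 210.38167939]
[253 243  14  15 112] [259.59821429 249.45535714]
[362 323  12  24  99] [366.96969697 332.54545455]
[650.19539587 -21.4752871  103.        ] [551.10903077  60.64549926 115.        ] [459.51166469 -92.71360706  85.        ]
128.69316726533935 140.34874393869217
203.55634002493645 -159.514607656104
```

```bash
python3 -m jog '[[0.0365,-0.0293,0,0,0,0,0.06],[0.0365,-0.0293,0,0,0,0,0.06],[0.0365,-0.0293,0,0,0,0,0.06],[0.0365,-0.0293,0,0,0,0,0.06],[0.0365,-0.0293,0,0,0,0,0.06]]' 20
python3 -m jog '[[0.0365,-0.0293,0,0,0,0,0.06],[0.0365,-0.0293,0,0,0,0,0.06],[0.0365,-0.0293,0,0,0,0,0.06],[0.0365,-0.0293,0,0,0,0,0.06],[0.0365,-0.0293,0,0,0,0,0.06]]'
python3 -m jog '[[0.0365,-0.0293,0,0,0,0,0.06],[0.0365,-0.0293,0,0,0,0,0.06],[0.0365,-0.0293,0,0,0,0,0.06],[0.0365,-0.0293,0,0,0,0,0.06],[0.0365,-0.0293,0,0,0,0,0.06]]'
python3 -m jog '[[0,0,0,0,0,0.137,0.05],[0,0,0,0,0,0.137,0.05],[0,0,0,0,0,0.137,0.05],[0,0,0,0,0,0.137,0.05],[0,0,0,0,0,0.137,0.05]]'
python3 -m jog '[[0,0,0,0,0,0.137,0.05],[0,0,0,0,0,0.137,0.05],[0,0,0,0,0,0,0.05]]'
```

```text
time_s: 0.65
eef_pos: [276.2, -315.5, 242.2]
ee_rot: [-0.0, 0.991, 0.132, 0.0]
force: [1.0, -0.1, -0.1]
grip_width: 0.703
grip_force: 0.0
time_s: 1.15
eef_pos: [413.8, -126.1, 242.3]
ee_rot: [0.0, 0.991, 0.132, 0.0]
force: [0.7, -1.0, 0.0]
grip_width: 0.702
grip_force: 0.0
time_s: 1.65
eef_pos: [551.5, 63.3, 242.1]
ee_rot: [0.0, 0.991, 0.133, -0.0]
force: [0.8, -0.9, -0.2]
grip_width: 0.702
grip_force: 0.0
time_s: 2.15
eef_pos: [550.6, 61.4, 242.0]
ee_rot: [0.0, 0.978, -0.211, -0.0]
force: [-0.9, 0.7, -0.1]
grip_width: 0.587
grip_force: 0.0
time_s: 2.45
eef_pos: [550.6, 61.3, 242.0]
ee_rot: [0.0, 0.94, -0.34, -0.0]
force: [-0.8, 0.3, -0.2]
grip_width: 0.587
grip_force: 0.0
```

```bash
cat >> h.py <<'E'
from scipy.spatial.transform import Rotation as Ro
def wristT():
    s=sense(); w,x,y,z=s['ee_rot']; M=np.eye(4); M[:3,:3]=Ro.from_quat([x,y,z,w]).as_matrix(); M[:3,3]=s['eef_pos']
    c=eyes.calibration("wrist"); return c, M@c['mount'], M
E
python3 - <<'E'
from h import *
import cv2
c,T,M=wristT(); im=eyes.capture("wrist"); cv2.imwrite("pics/w1.png",im[:,:,::-1])
p=np.linalg.inv(T)@[551.1,60.6,115,1]; print(c['fx']*p[0]/p[2]+c['cx'],c['fy']*p[1]/p[2]+c['cy'])
E
```

```text
317.3063756995428 229.43411295225278
```

View pics/w1.png

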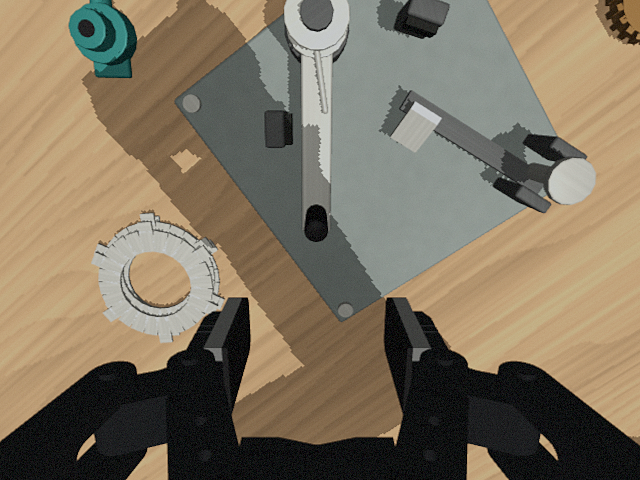

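The handle shows at (316,228), where the prediction put it (317,229). I descend around it.

```bash
python3 -m jog '[[0,0,0.04,0,0,0,0.05],[0,0,0.04,0,0,0,0.05],[0,0,0.04,0,0,0,0.05],[0,0,0.035,0,0,0,0.05],[0,0,0,0,0,0,0.026]]'
python3 -m jog '[[0,0,0,0,0,0,0.026],[0,0,0,0,0,0,0.026],[0,0,0,0,0,0,0.026]]'
python3 - <<'E'
from h import *
import cv2
cv2.imwrite("pics/s2.png",eyes.capture("scene")[150:370,150:450,::-1])
E
```

```text
time_s: 3.0
eef_pos: [548.3, 61.5, 83.3]
ee_rot: [0.001, 0.941, -0.338, -0.004]
force: [0.3, -0.4, -0.2]
grip_width: 0.428
grip_force: 0.0
time_s: 3.3
eef_pos: [551.6, 61.3, 89.2]
ee_rot: [-0.0, 0.941, -0.339, 0.002]
force: [-0.4, 0.3, -0.9]
grip_width: 0.306
grip_force: 0.0
```

View pics/s2.png

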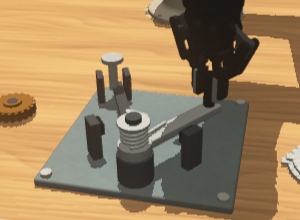

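The fingers stand around the handle (crop about (210,100)) with no contact force. Now the swing.

```bash
python3 -m jog '[[0.0003,0.008,0,0,0,-0.06,0.026],[0.0003,0.008,0,0,0,-0.06,0.026],[0.0003,0.0091,0,0,0,-0.07,0.026],[0.0003,0.0091,0,0,0,-0.07,0.026],[0.0003,0.0091,0,0,0,-0.07,0.026]]'
python3 -m jog '[[0.0003,0.0091,0,0,0,-0.07,0.026],[0.0003,0.0091,0,0,0,-0.07,0.026],[0.0003,0.0091,0,0,0,-0.07,0.026],[0.0003,0.0091,0,0,0,-0.07,0.026],[0.0003,0.0091,0,0,0,-0.07,0.026]]'
python3 -m jog '[[0.0003,0.0091,0,0,0,-0.07,0.026],[0.0003,0.0091,0,0,0,-0.07,0.026],[0.0003,0.0091,0,0,0,-0.07,0.026],[0.0003,0.0091,0,0,0,-0.07,0.026],[0,0,0,0,0,0,0.026]]'
python3 - <<'E'
from h import *
import cv2
c,T,M=wristT(); print(M,sense()['force'])
h=np.array([650.2,-21.5]);d=M[:2,3]-h;print(np.linalg.norm(d),np.degrees(np.arctan2(d[1],d[0]))%360-140.35)
im=eyes.capture("wrist"); cv2.imwrite("pics/w3.png",im[:,:,::-1])
E
```

```text
time_s: 3.85
eef_pos: [529.5, 24.0, 88.4]
ee_rot: [-0.0, 0.984, -0.179, 0.001]
force: [1.8, 2.1, 0.8]
grip_width: 0.307
grip_force: 1.3
time_s: 4.35
eef_pos: [521.1, -20.5, 88.4]
ee_rot: [-0.0, 1.0, -0.005, 0.001]
force: [2.9, 3.2, 0.4]
grip_width: 0.301
grip_force: 1.6
time_s: 4.85
eef_pos: [525.6, -56.3, 88.4]
ee_rot: [-0.001, 0.991, 0.134, 0.001]
force: [0.9, 4.4, 2.1]
grip_width: 0.305
grip_force: 2.0
[[ 9.64245652e-01  2.65003413e-01  1.87473294e-03  5.25577379e+02]
 [ 2.65001355e-01 -9.64247195e-01  1.27630819e-03 -5.62849040e+01]
 [ 2.14593200e-03 -7.33867849e-04 -9.99997428e-01  8.83767811e+01]
 [ 0.00000000e+00  0.00000000e+00  0.00000000e+00  1.00000000e+00]] [0.93268941 4.42014267 2.11378054]
129.3861940999314 55.24558258544215
```

View pics/w3.png

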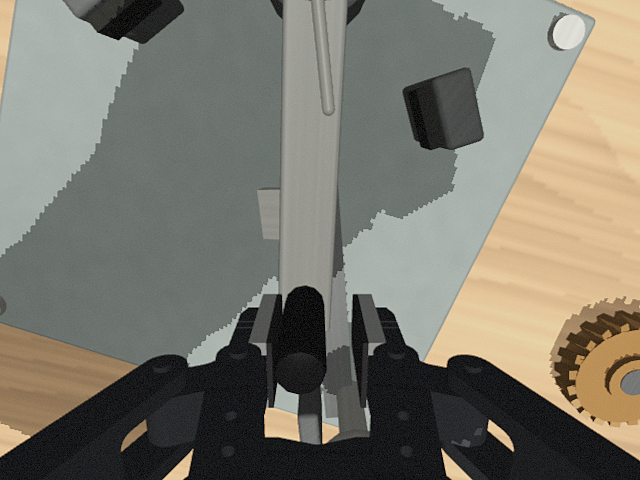

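The handle (302,370) sits on the left pad, at about 0.93 rad. I need about 0.25 rad more.

```bash
python3 -m jog '[[0.0003,0.008,0,0,0,-0.06,0.026],[0.0003,0.008,0,0,0,-0.06,0.026],[0.0003,0.008,0,0,0,-0.06,0.026],[0.0003,0.0065,0,0,0,-0.05,0.026],[0,0,0,0,0,0,0.026]]'
python3 - <<'E'
from h import *
import cv2
c,T,M=wristT(); print(sense()['force'])
h=np.array([650.2,-21.5]);d=M[:2,3]-h;print(np.linalg.norm(d),np.radians(np.degrees(np.arctan2(d[1],d[0]))%360-140.35))
E
```

```text
time_s: 5.4
eef_pos: [536.9, -84.7, 88.2]
ee_rot: [-0.0, 0.969, 0.246, 0.001]
force: [-0.9, 3.6, 2.8]
grip_width: 0.304
grip_force: 2.1
[-0.87604526  3.57679444  2.76302741]
129.7014778490506 1.2008484852268289
```

```bash
python3 -m jog '[[0,-0.004,0,0,0,0,0.026],[0,-0.004,0,0,0,0,0.026],[0,-0.004,0,0,0,0,0.03],[0,-0.004,0,0,0,0,0.04],[0,-0.004,0,0,0,0,0.055]]'
python3 -m jog '[[0,0,0,0,0,0,0.055],[0,0,0,0,0,0,0.055],[0,0,0,0,0,0,0.055]]'
python3 - <<'E'
from h import *
import cv2
im=eyes.capture("wrist"); cv2.imwrite("pics/w4.png",im[:,:,::-1])
E
```

```text
time_s: 5.9
eef_pos: [526.9, -67.0, 87.3]
ee_rot: [0.0, 0.969, 0.246, -0.0]
force: [-0.7, 0.3, -0.2]
grip_width: 0.625
grip_force: 0.0
time_s: 6.2
eef_pos: [527.1, -67.3, 87.3]
ee_rot: [0.0, 0.969, 0.246, 0.0]
force: [-0.8, -0.2, 0.8]
grip_width: 0.642
grip_force: 0.0
```

View pics/w4.png

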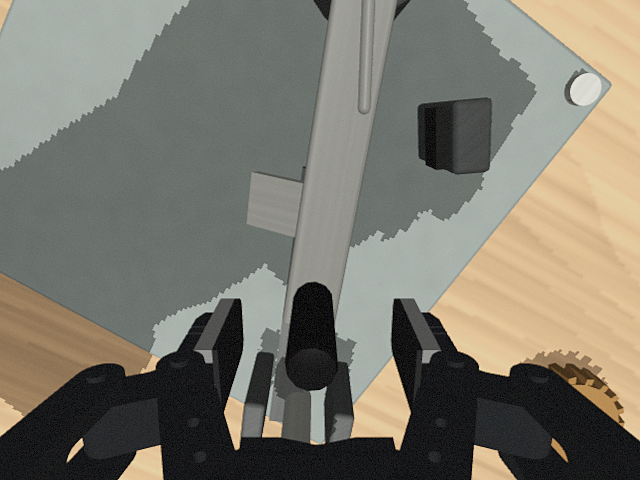

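The handle (315,340) stands free of both pads and the bar rests caught. I lift, shut the fingers and go above the button.

```bash
python3 -m jog '[[0,0,-0.02,0,0,0,0.055],[0,0,-0.03,0,0,0,0.055],[0,0,-0.03,0,0,0,0.055],[0,0,-0.01,0,0,0,0.055],[0,0,0,0,0,0,0]]'
python3 -m jog '[[-0.018,-0.0025,0,0,0,0,0],[-0.018,-0.0025,0,0,0,0,0],[-0.018,-0.0025,0,0,0,0,0],[-0.0175,-0.0025,0,0,0,0,0],[0,0,0,0,0,0,0]]'
python3 - <<'E'
from h import *
import cv2
c,T,M=wristT(); print(M[:3,3], np.linalg.inv(M)@[459.5,-92.7,85,1])
cv2.imwrite("pics/s5.png",eyes.capture("scene")[100:370,150:450,::-1])
im=eyes.capture("top"); cv2.imwrite("pics/t5.png",im[120:380,200:500,::-1])
E
```

```text
time_s: 6.75
eef_pos: [527.5, -67.3, 178.2]
ee_rot: [0.001, 0.969, 0.246, 0.001]
force: [-0.2, 0.0, -0.3]
grip_width: 0.487
grip_force: 0.0
time_s: 7.25
eef_pos: [457.8, -92.5, 175.9]
ee_rot: [-0.001, 0.969, 0.245, -0.001]
force: [0.8, 0.5, 0.7]
grip_width: 0.001
grip_force: 0.0
[457.79912423 -92.45684322 175.86809376] [ 1.55654884  1.23992525 90.86254623  1.        ]
```

View pics/s5.png

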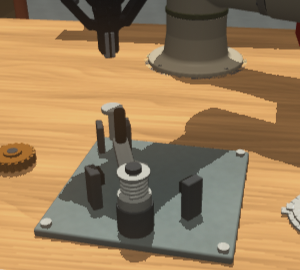

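The arm stays caught (bar at about (122,150)) and the shut fingers (110,50) hang over the button. Next I press.

```bash
python3 -m jog '[[0,0,0.03,0,0,0,0],[0,0,0.03,0,0,0,0],[0,0,0.015,0,0,0,0],[0,0,0,0,0,0,0]]'
python3 -m jog '[[0,0,0.005,0,0,0,0],[0,0,0.004,0,0,0,0],[0,0,0.002,0,0,0,0],[0,0,0,0,0,0,0]]'
```

```text
time_s: 7.75
eef_pos: [458.8, -91.6, 100.0]
ee_rot: [-0.002, 0.969, 0.246, -0.002]
force: [-0.6, 0.0, 0.4]
grip_width: -0.002
grip_force: 0.0
time_s: 8.15
eef_pos: [460.0, -92.5, 91.8]
ee_rot: [0.0, 0.969, 0.246, 0.001]
force: [1.0, 0.7, 1.3]
grip_width: -0.001
grip_force: 0.5
```

```bash
python3 -m jog '[[0,0,0.002,0,0,0,0],[0,0,0.002,0,0,0,0],[0,0,0.0015,0,0,0,0],[0,0,0,0,0,0,0],[0,0,0,0,0,0,0]]'
python3 - <<'E'
from h import *
import cv2
cv2.imwrite("pics/s6.png",eyes.capture("scene")[100:370,150:450,::-1])
E
```

```text
time_s: 8.65
eef_pos: [459.6, -92.5, 85.9]
ee_rot: [0.0, 0.969, 0.246, 0.0]
force: [2.3, 0.3, 3.4]
grip_width: -0.002
grip_force: 1.7
```

View pics/s6.png

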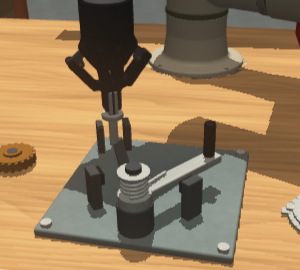

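The arm has snapped back to its rest buffer (handle at (209,138)). I lift off and check the button.

```bash
python3 -m jog '[[0,0,-0.006,0,0,0,0],[0,0,-0.01,0,0,0,0],[0,0,-0.03,0,0,0,0],[0,0,-0.04,0,0,0,0],[0,0,-0.02,0,0,0,0]]'
python3 -m jog '[[0,0,0,0,0,0,0],[0,0,0,0,0,0,0],[0,0,0,0,0,0,0],[0,0,0,0,0,0,0],[0,0,0,0,0,0,0]]'
python3 - <<'E'
from h import *
import cv2
cv2.imwrite("pics/s7.png",eyes.capture("scene")[100:370,150:450,::-1])
E
```

```text
time_s: 9.2
eef_pos: [459.6, -92.4, 195.0]
ee_rot: [0.001, 0.969, 0.246, 0.001]
force: [0.2, -0.7, -1.0]
grip_width: -0.003
grip_force: 0.0
time_s: 9.7
eef_pos: [459.1, -92.2, 191.1]
ee_rot: [-0.001, 0.969, 0.246, -0.001]
force: [-0.0, 0.1, 0.5]
grip_width: 0.0
grip_force: 0.0
```

View pics/s7.png

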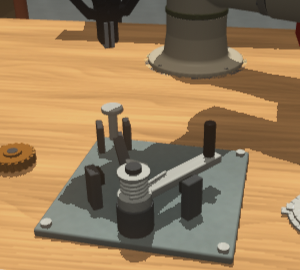

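The button is up again (112,108), the arm is at rest (handle (209,138)) and the gripper is clear.

```bash
python3 -c "from rig import finish_job; print(finish_job())"
```

```text
the job is handed in; nothing more can be done
None
```

I cocked the arm until the sear held it, then pressed the button. The arm snapped back to its rest buffer and the button came up again, with the gripper clear; I handed the job in at about 10 s, and no verdict was returned.

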